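# Check the hand-cart tyre with the pencil gauge

### The arm

A 6-joint arm with a two-finger parallel gripper is mounted at the origin on the work surface. World frame = base frame: x ahead of the robot, y to its left, z up, the work surface at z = 0. Lengths are in m, angles in rad, forces in N, time in s.
With the tool pointing down it reaches from about 0.35 to 0.975 m from the base axis. Payload 4.9 kg.
Tool frame: the origin (TCP) lies on the centre line of the jaws, within the pads' length; the fingertips stand manip.tcp_to_tips ahead of it and the grasp point (between the pads) is the TCP (manip.tcp_to_tips is the distance from the TCP to the fingertips, in m); y points along the fingers, z is the direction in which the jaws open and shut, and the axes are right-handed (so a half turn about y gives the same grasp; the last joint's range is limited). The gripper opens to 85 mm and grips with 20 to 120 N. Pads are 22 mm wide; open, the fingers measure 114 mm over their backs; the gripper's body (76 mm by 85 mm) begins 54 mm behind the grasp point. The pads swing forward as they close: fully open they stand 13 mm farther back than shut.
Start: joints at [1.208, 0.053, 1.613, -0, 1.476, -0.119], TCP at [0.151, 0.607, 0.25] pointing down, gripper open.
Joint ranges: [-3.01, 3.01], [-1.01, 2.22], [0.06, 2.58], [-1.02, 4.17], [0.09, 2.62], [-3.14, 3.14]. Speed limits (rad/s): [2.57, 2.57, 3.14, 3.14, 3.14, 3.14].

### API

Orientations are given as a unit quaternion [w, x, y, z].
In Python, from plant import manip gives the robot as it stands.
- The arm moves only by the tool apply_moves, never from a script. Its argument "moves" is a list of rows, each a list of 7 numbers: the gripper's target within -1 to 1 (shut at 1, half-way at 0, fully open at -1), then the shift along the tool's x, y, z in mm, then the turn, a rotation vector about the tool's x, y, z in degrees. A call has 1 to 20 rows; each row shifts and turns the commanded pose from where the row before left it, along the tool's axes as they then stand; what a row does not reach is not made up. A row lasts 1/10 s, in which the tool goes at most 50 mm and 8.59 degrees, less where a joint would pass 70% of its speed; a pose out of reach is approached as far as the arm can. A call with a gripper value outside its range is refused whole. The fingers move at their own pace and stop on an object; the grip force is fixed at half the most. Time passes only in rows, so rows that do not move let the fingers close. It gives the time, the measured TCP pose, the force and the opening at its end, in the units of the state.
- manip.state(): the state, without advancing time (a new reading comes with each control period).
- manip.grab_frame(name): name is "scene" or "side" or "wrist"; returns the picture (384x512x3 uint8, blue, green, red); there is no depth.
- manip.calibration(name): a dict with "mtx" (3x3 intrinsics, pixels), "distortion" ([k1, k2, p1, p2, k3] as OpenCV has them; the pictures are not rectified), "T" (4x4, takes a point from camera to world coordinates); the wrist camera has in their place "T_tool_cam" (4x4, takes a point from camera to tool coordinates, whose origin is the TCP and whose axes are the tool frame's). Camera axes: x right, y down, z forward; pixel columns grow to the right and rows downward; lengths in m; the calibration is good to about 2 mm. A picture is of the moment at which its call begins: read the wrist's pose just before it. calibration takes no time and is no camera call.
- manip.job_done(): hands the job in, once; it reports no verdict.
The state is a dict: "time": time; "joint_pos": joint angles; "joint_vel": joint speeds; "joint_efforts": joint torques, N m; "tool_pos": TCP position; "tool_rot": TCP orientation; "contact_force": force on the tool from outside, world axes, zero at the start; "ft_torque": the same for the moment, N m; "gripper_width": opening from 0.0 (shut) to 1.0 (fully open).
Only numpy, scipy, OpenCV 4.12 (cv2) and the standard library are available. Lean on these libraries where they do the work, as an engineer would, in place of code of your own. Each camera call takes 0.05 s, during which the arm holds its last target. There are 200 camera calls.

### The job

Take the pencil tyre gauge from its wooden rest and press its chuck squarely down onto the valve of the hand-cart wheel, firmly enough to open the valve fully for a moment but not so hard that the loose stem is strained (20 N at most), so that the tyre's pressure drives the measuring rod out. Do not touch the rod or knock it on anything; lift the gauge off and lay it gently back in the notches of its rest, with the rod still standing out at its reading, and leave the other things on the table where they are.

Things in the scene. Friction and masses are not known exactly. Their poses are not given: they have to be found in the camera images.
- gauge: Loose pencil tyre gauge, 0.12 to 0.17 kg. Origin: centre of the open mouth of its brass chuck (23 mm wide, z 0 to 30 mm); z up along the chuck, x along the barrel to its tail. The chuck's bore is 10 mm wide, 14 mm deep to its seal, flared to 15 mm at the mouth. It lies level in the rest, barrel in the notches, chuck hanging at the end.
- head (a point): Centre of the gauge's aluminium head, right above the chuck (gauge frame x 0, y 0, z 44 mm): 26 mm in x, 24 mm across its flat sides in y, z 30 to 58 mm. Grip it across the flats, so that pressing acts in line with the chuck. Same axes as the gauge.
- barrel_mid (a point): Point on the axis of the gauge's barrel, at x 63, y 0, z 44 mm in the gauge's frame; same axes. The barrel, 13 mm round, runs level from the head to x = 112 mm, with a 16 mm collar at x 104 to 112 mm that stays outside the rest's notches.
- rod (a joint): How far the white measuring rod (6 mm square) stands out of the barrel's tail, m; 0 home, 0.044 the stop, up to 0.004 at the start. It stays by light friction (0.3 N) where the pressure leaves it: once the valve has been fully open it reads 0.031 to 0.038, by the tyre's unknown pressure.
- rest: Fixed wooden rest, 92 x 46 mm, origin at the centre of its underside, x along the barrel lying in it. Two uprights, 7 mm thick, 70 mm high, at x = -31 and +31 mm, have notches open upward, 16 mm wide at the floor (53.5 mm high) and wider above. The gauge's head overhangs at -x, its collar at +x.
- cradle (a point): Centre of the rest, 60 mm above the table: where the barrel's axis lies when the barrel is in both notches; same axes as the rest.
- wheel: Fixed hand-cart wheel lying flat on the table: rubber tyre 210 mm across, 60 mm high; grey steel rim, its face 42 mm above the table inside the tyre; hub 34 mm wide and 57 mm high; four bolt heads, one valve. Origin: centre of its underside, z up.
- valve_base (a point): Centre of the valve's hole in the rim face, 38 mm from the wheel's centre, 42 mm above the table; z up along the valve. The brass stem, 8 mm wide, stands here, its mouth 25 to 49 mm higher (unknown, differs every time). It is the inner tube's, not nutted: pressed, it sinks springily 1 mm per 5 N, and can lean a little.
- valve_core (a joint): How far the core pin in the stem's mouth is pushed in, m: 0 shut, 0.004 fully open (its stop). It starts at about 2.7 N and is fully open at about 13 N, so after first touch the chuck goes some 6.5 mm further down. More than 20 N strains the stem.
- wrench: Steel wrench, 170 mm, a bystander.
- tyre_lever: Black plastic tyre lever, 150 mm long, 8 mm high, between wheel and rest, a bystander.
- tape_roll: Roll of brown tape, 100 mm wide, 24 mm high, a bystander.
- glue_gun: Black glue gun lying on its side, 42 mm high, a bystander.
- patch_tin: Small tin, 85 x 55 x 22 mm, a bystander.
- brush_jar: Glass jar with brushes, 72 mm wide, 200 mm high, a bystander.
- mug: Blue mug, 80 mm wide, 92 mm high, a bystander.
- discs: Low pile of card discs, 75 mm wide, 15 mm high, a bystander.
Things that resemble listed ones, but are neither listed nor needed, are in the scene too. What is meant by the gauge is not orange, purple or red, and is the larger of those in its own colour.

How it is judged:
By the outcome, as a careful person would: the job done as asked, in the order asked, and still so for the second after the job is handed in, with the robot touching nothing.
It also fails if it takes over 56 s, if anything falls off the work surface, if the arm or the gripper's body presses on something with over 40 N, if the wrist force passes 120 N, or if a joint passes its speed limit or range.

## Working session

There is one attempt and no reset: what is moved stays moved. The work goes in short steps, Python scripts to look and compute and a tool call to move; the robot and the scene stay as the last step left them, time stands still between calls to the robot, and variables do not carry over. Pictures are saved under pics/ and viewed, about 8 in all and at most 12, crops included, and the job is handed in when it is done.

Besides the shell and the picture viewer there is one more tool, called after ">>>" as name(argument=value, ...) on one line, values as JSON. apply_moves: Moves the arm, as the interface text tells. Its arguments: {"type":"object","properties":{"moves":{"type":"array","items":{"type":"array","items":{"type":"number"}}}},"required":["moves"]}

```bash
mkdir -p pics; ls
python3 - <<'E'
from plant import manip
import cv2,numpy as np
s=manip.state();print(s, manip.tcp_to_tips)
for n in("scene","side"):
    cv2.imwrite(f"pics/{n}0.png",manip.grab_frame(n)); c=manip.calibration(n);print(n,c)
print(manip.calibration("wrist"))
a=cv2.imread("pics/scene0.png");cv2.imwrite("pics/scene0b.png",cv2.resize(a,(800,600),interpolation=cv2.INTER_CUBIC))
a=cv2.imread("pics/side0.png");cv2.imwrite("pics/side0b.png",cv2.resize(a,(800,600),interpolation=cv2.INTER_CUBIC))
E
```

```text
pics
{'time': 0.0, 'joint_pos': array([ 1.20801516e+00,  5.33494504e-02,  1.61429566e+00, -6.10246410e-06,
        1.47597060e+00, -1.19009741e-01]), 'joint_vel': array([-5.78459720e-04,  1.10993843e-03, -2.01625569e-05, -9.26617749e-04,
        1.32256841e-03,  2.24148044e-04]), 'joint_efforts': array([ 1.54421876e-03, -3.93671572e+01, -3.70179927e+01, -1.34242509e-05,
        6.82651356e-03, -8.07583206e-06]), 'tool_pos': array([0.15065328, 0.60597604, 0.24906656]), 'tool_rot': array([-0.70116539,  0.70255563, -0.08614128,  0.08580417]), 'contact_force': array([0.99513829, 0.42484903, 0.35651899]), 'ft_torque': array([-0.01427182, -0.04216658,  0.01045085]), 'gripper_width': 0.9985615711125985} 0.019
scene {'mtx': array([[428.52369416,   0.        , 253.80774561],
       [  0.        , 428.52369416, 189.30536812],
       [  0.        ,   0.        ,   1.        ]]), 'distortion': array([-0.05001657,  0.        ,  0.        ,  0.        ,  0.        ]), 'T': array([[-0.7888508 ,  0.40826456, -0.45938487,  1.20401678],
       [ 0.6145827 ,  0.52209794, -0.59135594,  0.87603205],
    
[... 528 characters left out ...]
23, -0.75939962,  1.29191364],
       [ 0.        ,  0.        ,  0.        ,  1.        ]])}
{'mtx': array([[289.85149369,   0.        , 258.43790858],
       [  0.        , 289.85149369, 186.23362563],
       [  0.        ,   0.        ,   1.        ]]), 'distortion': array([-0.04625273,  0.        ,  0.        ,  0.        ,  0.        ]), 'T_tool_cam': array([[ 5.83123609e-05,  9.58061651e-01,  2.86562158e-01,
        -7.36755347e-02],
       [ 1.55120779e-04, -2.86562163e-01,  9.58061638e-01,
        -1.23992919e-01],
       [ 9.99999986e-01, -1.14150908e-05, -1.65325386e-04,
        -1.92707110e-06],
       [ 0.00000000e+00,  0.00000000e+00,  0.00000000e+00,
         1.00000000e+00]])}
```

View pics/scene0b.png

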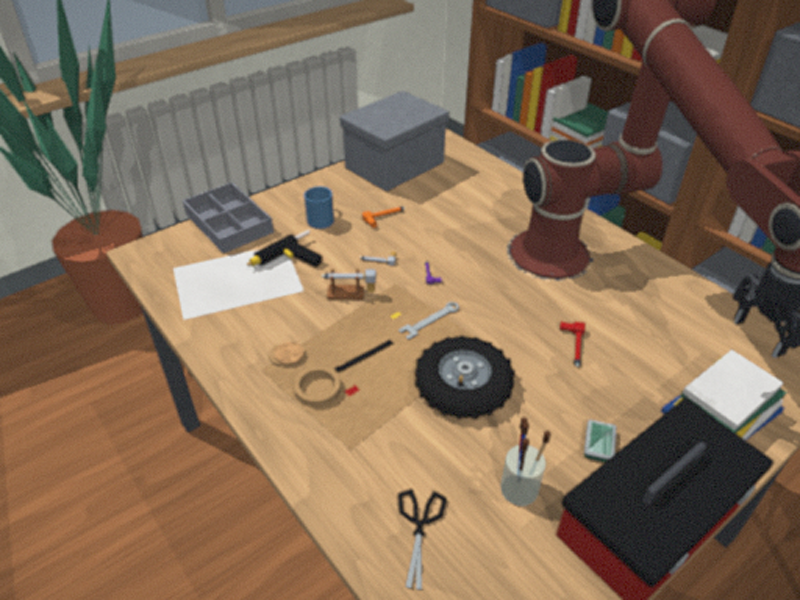

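View pics/side0b.png

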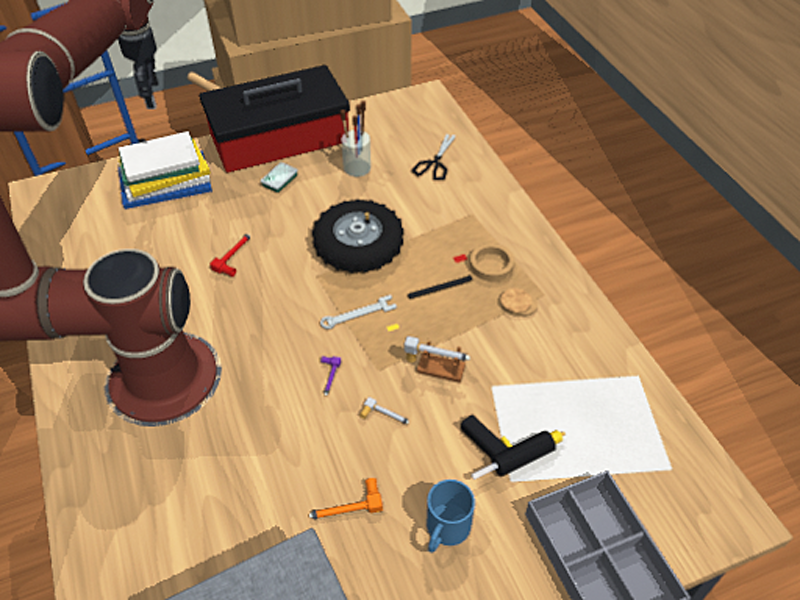

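The gauge is the silver one in the rest: side (436,350), scene (350,277). The silver one at side (382,410) lies flat on the table and is smaller, so it is a decoy. The purple, orange and red ones are ruled out by colour. I'll confirm in a crop.

```bash
cat > h.py <<'E'
import cv2,numpy as np
from plant import manip
def crop(im,u0,v0,w,h,k): return cv2.resize(im[v0:v0+h,u0:u0+w],None,fx=k,fy=k,interpolation=cv2.INTER_CUBIC)
def tri(ps):  # ps: list of (cam,(u,v))
    A=[];b=[]
    for n,p in ps:
        c=manip.calibration(n);T=np.linalg.inv(c["T"]);q=cv2.undistortPoints(np.array([[p]],float),c["mtx"],c["distortion"])[0,0]
        for i in(0,1):
            r=T[i]-q[i]*T[2];A.append(r[:3]);b.append(-r[3])
    X,res,*_=np.linalg.lstsq(np.array(A),np.array(b),rcond=None);return X,res
def ray(n,p,z,T=None):
    c=manip.calibration(n);T=c["T"] if T is None else T
    q=cv2.undistortPoints(np.array([[p]],float),c["mtx"],c["distortion"])[0,0]
    d=T[:3,:3]@[q[0],q[1],1];o=T[:3,3];return o+d*(z-o[2])/d[2]
E
python3 - <<'E'
from h import *
s=cv2.imread("pics/scene0.png");d=cv2.imread("pics/side0.png")
o=np.vstack([np.hstack([crop(d,250,205,60,45,6),crop(d,195,120,70,45,6)]),np.hstack([crop(s,200,160,60,45,6),crop(s,260,210,70,45,6)])])
print(o.shape);cv2.imwrite("pics/c1.png",o)
E
```

```text
(540, 780, 3)
```

View pics/c1.png

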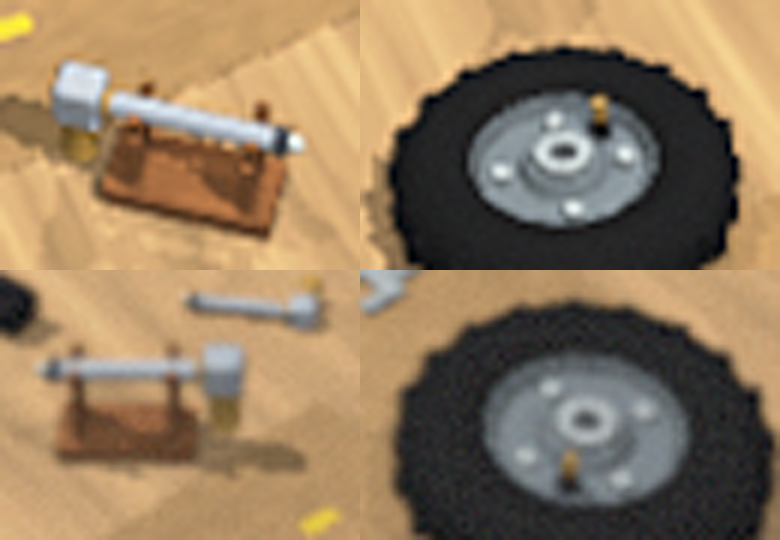

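Run:
```python
from h import *
np.set_printoptions(precision=4,suppress=True)
H=tri([("side",(263.3,220.8)),("scene",(237,176.3))]);C=tri([("side",(297,228)),("scene",(208.3,176.7))])
V=tri([("side",(235,136.2)),("scene",(294.8,240.3))]);W=tri([("side",(229.3,145)),("scene",(297.7,235))])
for k,v in dict(H=H,C=C,V=V,W=W).items():print(k,v)
d=C[0]-H[0];print(np.linalg.norm(d),np.degrees(np.arctan2(d[1],d[0])))
for n,p in(("side",(235,143)),("scene",(294.7,247))):print("base",ray(n,p,.042))
from scipy.spatial.transform import Rotation as R
q=manip.state()["tool_rot"];print(R.from_quat(q,scalar_first=True).as_matrix())
```

```text
H (array([ 0.4802, -0.1598,  0.059 ]), array([0.]))
C (array([ 0.5671, -0.2255,  0.0586]), array([0.]))
V (array([0.5309, 0.2256, 0.0688]), array([0.]))
W (array([0.4996, 0.2051, 0.0549]), array([0.]))
0.10886210498569848 -37.09246719705279
base [0.5269 0.2192 0.042 ]
base [0.5338 0.2302 0.042 ]
[[ 0.9704 -0.0007  0.2414]
 [-0.2414 -0.0017  0.9704]
 [-0.0002 -1.     -0.0018]]
```

>>> apply_moves(moves=[[-1,25,0,-33,0,0,0],[-1,25,0,-33,0,0,0],[-1,25,0,-33,0,0,0],[-1,25,0,-33,0,0,0],[-1,25,0,-33,0,0,0],[-1,25,0,-33,0,0,0],[-1,25,0,-33,0,0,0],[-1,25,0,-33,0,0,0],[-1,25,0,-33,0,0,0],[-1,25,0,-33,0,0,0],[-1,25,0,-33,0,0,0],[-1,25,0,-33,0,0,0],[-1,25,0,-33,0,0,0],[-1,25,0,-33,0,0,0],[-1,25,0,-33,0,0,0],[-1,25,0,-33,0,0,0],[-1,25,0,-33,0,0,0],[-1,25,0,-33,0,7.7,0],[-1,25,0,-33,0,7.7,0],[-1,20,0,-25,0,7.7,0]])

```text
time: 2.1
tool_pos: [0.4605, -0.1522, 0.2497]
tool_rot: [0.67, -0.67, 0.227, -0.227]
contact_force: [1.1, 0.7, -0.5]
gripper_width: 1.002
```

```bash
cat >> h.py <<'E'
from scipy.spatial.transform import Rotation as R
def pose():
    s=manip.state();M=np.eye(4);M[:3,:3]=R.from_quat(s["tool_rot"],scalar_first=True).as_matrix();M[:3,3]=s["tool_pos"];return M,s
def wrist():
    M,s=pose();im=manip.grab_frame("wrist");return im,M@manip.calibration("wrist")["T_tool_cam"],M
E
python3 - <<'E'
from h import *
im,T,M=wrist();np.save("w1.npy",T);cv2.imwrite("pics/w1.png",im)
cv2.imwrite("pics/w1b.png",crop(im,100,50,312,234,2.5));print(M.round(4),manip.state()["time"])
E
```

```text
[[ 7.939e-01 -8.000e-04  6.081e-01  4.605e-01]
 [-6.081e-01  3.000e-04  7.939e-01 -1.522e-01]
 [-8.000e-04 -1.000e+00 -2.000e-04  2.497e-01]
 [ 0.000e+00  0.000e+00  0.000e+00  1.000e+00]] 2.15
```

View pics/w1b.png

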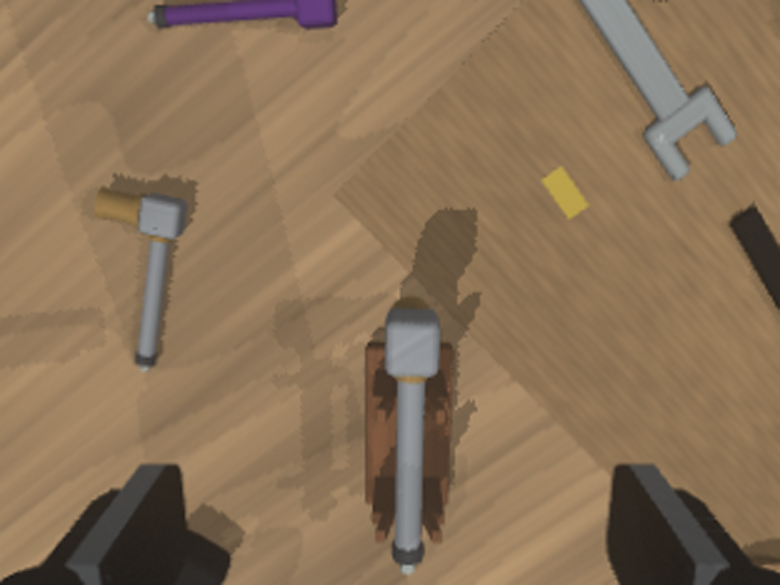

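Run:
```python
from h import *
np.set_printoptions(precision=4,suppress=True)
T=np.load("w1.npy");f=lambda u,v,z:ray("wrist",(u/2.5+100,v/2.5+50),z,T)
a=f(412,383,.060);b=f(408,548,.060);e=f(407,567,.060)
h=f(412.5,378,.070);t=f(412.5,347,.074)
d=b-a;ang=np.degrees(np.arctan2(d[1],d[0]));u=d/np.linalg.norm(d)
print(a,b,ang,np.linalg.norm(d));print("head from collar",e-u*.112,"from +x edge",h-u*.013,"top c",t)
M,s=pose();c=e-u*.112;print("tool delta mm",1000*M[:3,:3].T@(np.array([*c[:2],.06])-M[:3,3]), np.degrees(np.arctan2(M[1,0],M[0,0])))
```

```text
[ 0.4968 -0.1713  0.06  ] [ 0.5651 -0.2253  0.06  ] -38.38351805019693 0.08703450550164837
head from collar [ 0.4857 -0.1628  0.06  ] from +x edge [ 0.4819 -0.1596  0.07  ] top c [ 0.4795 -0.1583  0.074 ]
tool delta mm [ 24.0455 189.6682  10.1121] -37.8328317849133
```

>>> apply_moves(moves=[[-1,7,20,3.5,0,0.5,0],[-1,7,30,3.5,0,0,0],[-1,7,30,3,0,0,0],[-1,0,30,0,0,0,0],[-1,0,25,0,0,0,0],[-1,0,20,0,0,0,0],[-1,0,15,0,0,0,0],[-1,0,10,0,0,0,0],[-1,0,9,0,0,0,0],[-1,0,0,0,0,0,0],[-1,0,0,0,0,0,0]])

```text
time: 3.25
tool_pos: [0.4836, -0.1551, 0.0619]
tool_rot: [-0.669, 0.669, -0.227, 0.228]
contact_force: [0.3, 1.0, -0.9]
gripper_width: 1.0
```

Run:
```python
from h import *
im,T,M=wrist();np.save("w2.npy",T);cv2.imwrite("pics/w2.png",im)
sd=manip.grab_frame("side")
cv2.imwrite("pics/w2b.png",np.hstack([crop(im,130,90,256,280,1.8),crop(sd,245,195,64,100,5)[:504]]));print(M.round(4),manip.state()["contact_force"])
```

```text
Traceback (most recent call last):
ValueError: all the input array dimensions except for the concatenation axis must match exactly, but along dimension 0, the array at index 0 has size 504 and the array at index 1 has size 500
```

Run:
```python
from h import *
im=cv2.imread("pics/w2.png");M,s=pose();np.save("w2M.npy",M)
sd=manip.grab_frame("side")
cv2.imwrite("pics/w2b.png",np.hstack([crop(im,130,90,256,280,1.8)[:500],crop(sd,245,195,64,100,5)]));print(M.round(4),s["time"],s["contact_force"])
```

```text
[[ 7.927e-01  1.800e-03  6.097e-01  4.839e-01]
 [-6.097e-01 -9.000e-04  7.927e-01 -1.552e-01]
 [ 2.000e-03 -1.000e+00  4.000e-04  6.240e-02]
 [ 0.000e+00  0.000e+00  0.000e+00  1.000e+00]] 3.35 [0.61239277 0.49713806 0.0772237 ]
```

View pics/w2b.png

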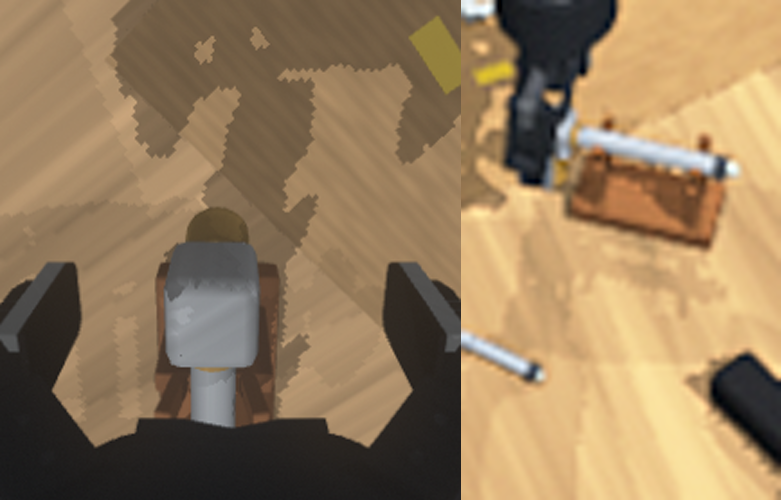

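Run:
```python
from h import *
np.set_printoptions(precision=2,suppress=True)
T=np.load("w2.npy");M=np.load("w2M.npy")
f=lambda u,v,z:1000*M[:3,:3].T@(ray("wrist",(u/1.8+130,v/1.8+90),z,T)-M[:3,3])
for p in((211,368,.073),(213,373,.060),(211,242,.074),(211,242,.046),(217,208,.020)):print(p,f(*p))
```

```text
(211, 368, 0.073) [ 11.9  -10.58  -5.48]
(213, 373, 0.06) [23.49  2.44 -5.53]
(211, 242, 0.074) [-23.76 -11.65  -5.02]
(211, 242, 0.046) [-11.21  16.37  -6.21]
(217, 208, 0.02) [-12.1   42.37  -5.14]
```

>>> apply_moves(moves=[[-1,0,1,-2.5,0,0,0],[-1,0,1,-2.5,0,0,0],[-1,0,0,0,0,0,0],[0,0,0,0,0,0,0],[0.4,0,0,0,0,0,0],[1,0,0,0,0,0,0],[1,0,0,0,0,0,0],[1,0,0,0,0,0,0],[1,0,0,0,0,0,0],[1,0,0,0,0,0,0],[1,0,0,0,0,0,0]])

```text
time: 4.5
tool_pos: [0.4802, -0.1588, 0.0594]
tool_rot: [0.669, -0.669, 0.228, -0.228]
contact_force: [-0.1, 0.1, 1.4]
gripper_width: 0.274
```

Run:
```python
from h import *
M,s=pose();np.save("grip.npy",M);print(M.round(4),s["time"],s["contact_force"],s["ft_torque"],s["gripper_width"])
```

```text
[[ 7.927e-01  2.000e-04  6.097e-01  4.802e-01]
 [-6.097e-01 -0.000e+00  7.927e-01 -1.588e-01]
 [ 2.000e-04 -1.000e+00  1.000e-04  5.940e-02]
 [ 0.000e+00  0.000e+00  0.000e+00  1.000e+00]] 4.5 [-0.12819425  0.07205036  1.42170535] [0.10061911 0.02171223 0.02595158] 0.27383072081652116
```

>>> apply_moves(moves=[[1,0,-3,0,0,0,0],[1,0,-7,0,0,0,0],[1,0,-15,0,0,0,0],[1,0,-20,0,0,0,0],[1,0,-20,0,0,0,0],[1,0,-20,0,0,0,0],[1,0,-15,0,0,0,0],[1,0,-8,0,0,0,0],[1,-2,-4,4,0,0,0]])

```text
time: 5.4
tool_pos: [0.4813, -0.1547, 0.1725]
tool_rot: [-0.669, 0.669, -0.227, 0.228]
contact_force: [-0.1, 0.2, -1.0]
gripper_width: 0.272
```

>>> apply_moves(moves=[[1,-5,0,10,0,0,0],[1,-10,0,20,0,0,0],[1,-11,0,22,0,0,0],[1,-12,0,24,0,0,0],[1,-12,0,24,0,0,0],[1,-12,0,24,0,0,0],[1,-12,0,24,0,0,0],[1,-12,0,24,0,0,0],[1,-12,0,24,0,0,0],[1,-12,0,24,0,0,0],[1,-12,0,22,0,0,0],[1,-12,0,22,0,0,0],[1,-10,0,14,0,0,0],[1,-6,0,8,0,0,0],[1,0,0,2,0,0,0],[1,0,0,0,0,0,0],[1,0,0,0,0,0,0]])

```text
time: 7.1
tool_pos: [0.5375, 0.1647, 0.171]
tool_rot: [-0.669, 0.67, -0.228, 0.228]
contact_force: [0.4, 0.5, -1.0]
gripper_width: 0.272
```

Run:
```python
from h import *
im,T,M=wrist();np.save("w3.npy",T);np.save("w3M.npy",M);cv2.imwrite("pics/w3.png",im);print(M.round(4),manip.state()["time"],manip.state()["contact_force"],manip.state()["ft_torque"])
```

```text
[[ 7.922e-01 -5.000e-04  6.103e-01  5.375e-01]
 [-6.103e-01 -4.000e-04  7.922e-01  1.647e-01]
 [-2.000e-04 -1.000e+00 -6.000e-04  1.710e-01]
 [ 0.000e+00  0.000e+00  0.000e+00  1.000e+00]] 7.15 [ 0.37184391 -0.58188146 -1.43071317] [0.0376791  0.00441285 0.00444636]
```

>>> apply_moves(moves=[[1,0,0,5,0,0,0],[1,0,0,10,0,0,0],[1,0,0,15,0,0,0],[1,0,0,20,0,0,0],[1,0,0,15,0,0,0],[1,0,0,10,0,0,0],[1,0,0,5,0,0,0],[1,0,0,0,0,0,0],[1,0,0,0,0,0,0]])

```text
time: 8.05
tool_pos: [0.5863, 0.2286, 0.1711]
tool_rot: [-0.669, 0.67, -0.228, 0.228]
contact_force: [0.2, 0.0, -0.8]
gripper_width: 0.274
```

Run:
```python
from h import *
im,T,M=wrist();np.save("w4.npy",T);np.save("w4M.npy",M);cv2.imwrite("pics/w4.png",im);print(M.round(4),manip.state()["time"],manip.state()["contact_force"])
a=cv2.imread("pics/w3.png")
cv2.imwrite("pics/w34.png",np.hstack([crop(a,170,80,200,300,2),crop(im,120,80,200,300,2)]))
```

```text
[[ 7.926e-01 -5.000e-04  6.097e-01  5.863e-01]
 [-6.097e-01 -3.000e-04  7.926e-01  2.286e-01]
 [-2.000e-04 -1.000e+00 -6.000e-04  1.711e-01]
 [ 0.000e+00  0.000e+00  0.000e+00  1.000e+00]] 8.1 [-0.14484487  0.17079339 -1.59959915]
```

View pics/w34.png

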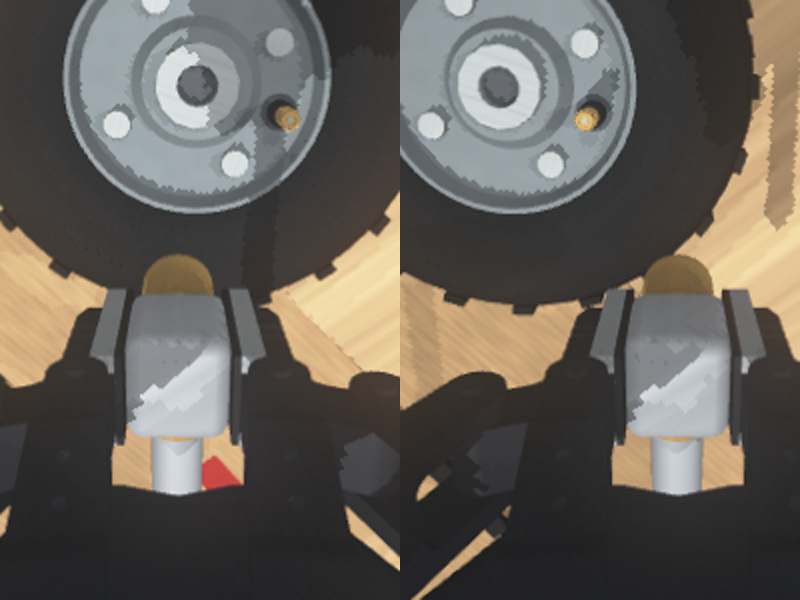

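Run:
```python
from h import *
a=cv2.imread("pics/w3.png");b=cv2.imread("pics/w4.png")
cv2.imwrite("pics/st.png",np.hstack([crop(a,295,120,40,40,10),crop(b,195,120,40,40,10)]))
```

```text
(no output)
```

View pics/st.png

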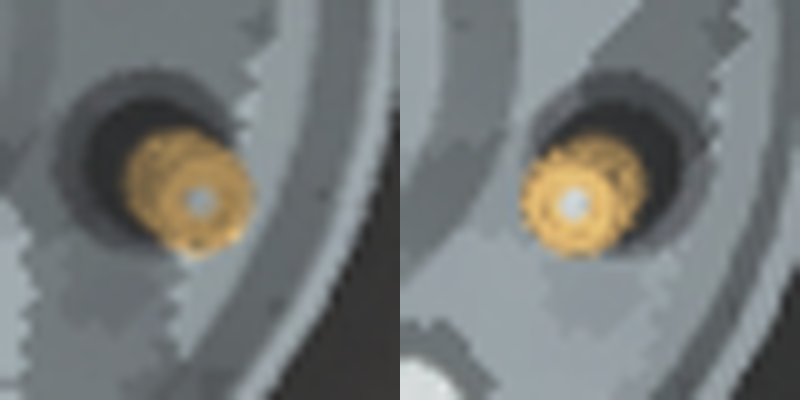

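```bash
cat >> h.py <<'E'
def triT(ps): # (T,(u,v)) wrist views -> world
    A=[];b=[];c=manip.calibration("wrist")
    for T,p in ps:
        W=np.linalg.inv(T);q=cv2.undistortPoints(np.array([[p]],float),c["mtx"],c["distortion"])[0,0]
        for i in(0,1): r=W[i]-q[i]*W[2];A.append(r[:3]);b.append(-r[3])
    return np.linalg.lstsq(np.array(A),np.array(b),rcond=None)[:2]
E
python3 - <<'E'
from h import *
np.set_printoptions(precision=4,suppress=True)
T3,T4,M3,M4=[np.load(f) for f in("w3.npy","w4.npy","w3M.npy","w4M.npy")]
m=triT([(T3,(314.55,139.75)),(T4,(211.95,139.95))]);print("mouth",m)
h=triT([(T3,(309.2,136)),(T4,(216.5,136.5))]);print("hole",h)
hub=triT([(T3,(268.5,122.5)),(T4,(169.2,123))]);print("hub",hub)
X=m[0]
for M,T,u in((M3,T3,258.75),(M4,T4,258.7)):
    d=M[:3,:3].T@(ray("wrist",(u,207.3),M[2,3]-.044,T)-M[:3,3]);print("chuck rim",1000*d)
M,s=pose();print("mouth in tool mm",1000*M[:3,:3].T@(X-M[:3,3]))
E
```

```text
mouth (array([0.5295, 0.2259, 0.0679]), array([0.]))
hole (array([0.5297, 0.2258, 0.0427]), array([0.]))
hub (array([0.4978, 0.2051, 0.0573]), array([0.]))
chuck rim [-9.7563 44.0016 -0.1044]
chuck rim [-9.7564 44.0019 -0.135 ]
mouth in tool mm [-43.4174 103.3324 -36.5489]
```

>>> apply_moves(moves=[[1,-5,0,-4,0,0,0],[1,-10,0,-8,0,0,0],[1,-12,0,-10,0,0,0],[1,-10,0,-8.4,0,0,0],[1,-5,5,-4,0,0,0],[1,-2.7,10,-2,0,0,0],[1,0,12,0,0,0,0],[1,0,12,0,0,0,0],[1,0,8,0,0,0,0],[1,0,3,0,0,0,0],[1,0,0,0,0,0,0],[1,0,0,0,0,0,0],[1,0,0,0,0,0,0]])

```text
time: 9.4
tool_pos: [0.5294, 0.2272, 0.1221]
tool_rot: [0.67, -0.669, 0.227, -0.228]
contact_force: [-0.5, 0.7, -0.7]
gripper_width: 0.274
```

Run:
```python
from h import *
np.set_printoptions(precision=4,suppress=True)
im,T,M=wrist();np.save("w5.npy",T);cv2.imwrite("pics/w5.png",im)
sd=manip.grab_frame("side");sc=manip.grab_frame("scene");cv2.imwrite("pics/sd5.png",sd);cv2.imwrite("pics/sc5.png",sc)
cv2.imwrite("pics/v5.png",np.hstack([crop(im,220,130,80,100,5),crop(np.ascontiguousarray(sd),210,100,50,63,8)[:500]]))
X=np.array([.5295,.2259,.068]);print("mouth in tool",1000*M[:3,:3].T@(X-M[:3,3]));s=manip.state();print(s["time"],s["contact_force"],s["ft_torque"])
def proj(n,P):
    c=manip.calibration(n);W=np.linalg.inv(c["T"]);return cv2.projectPoints(np.array([P],float),cv2.Rodrigues(W[:3,:3])[0],W[:3,3],c["mtx"],c["distortion"])[0].ravel()
print(proj("side",X),proj("scene",X))
```

```text
mouth in tool [ 0.8629 54.0613 -1.0588]
9.55 [-0.6284 -0.0793 -1.4672] [ 0.0473  0.0877 -0.0446]
[234.7501 136.4348] [295.2933 240.2816]
```

View pics/v5.png

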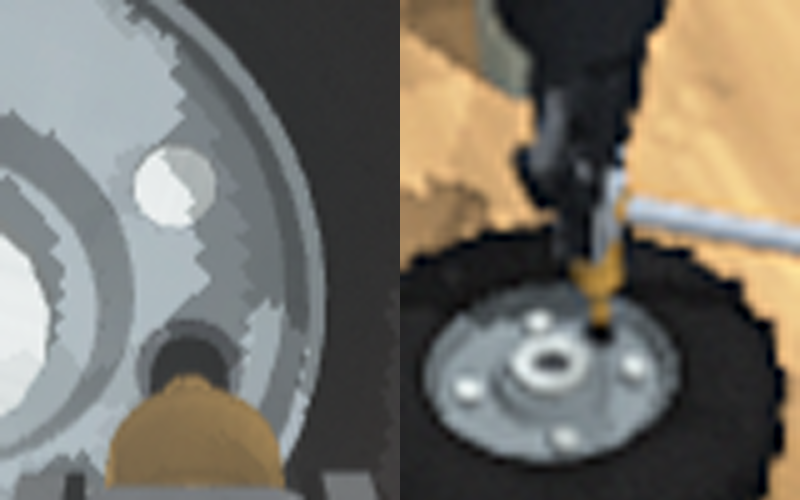

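Wrist view: chuck centre at column 194 and stem at 192. Side view: chuck at 598 and stem at 600. They are aligned to within 1 mm, so I'm descending.

>>> apply_moves(moves=[[1,0,2,-0.5,0,0,0],[1,0,3,0,0,0,0],[1,0,3,0,0,0,0],[1,0,3,0,0,0,0],[1,0,3,0,0,0,0],[1,0,2,0,0,0,0],[1,0,0,0,0,0,0],[1,0,0,0,0,0,0]])

```text
time: 10.35
tool_pos: [0.5285, 0.2267, 0.1053]
tool_rot: [-0.669, 0.669, -0.228, 0.228]
contact_force: [0.7, -0.2, -1.4]
gripper_width: 0.267
```

>>> apply_moves(moves=[[1,0,2,0,0,0,0],[1,0,2,0,0,0,0],[1,0,2,0,0,0,0],[1,0,0,0,0,0,0],[1,0,0,0,0,0,0]])

```text
time: 10.85
tool_pos: [0.5285, 0.2267, 0.0992]
tool_rot: [-0.669, 0.669, -0.228, 0.228]
contact_force: [0.4, 0.6, -0.5]
gripper_width: 0.272
```

>>> apply_moves(moves=[[1,0,1,0,0,0,0],[1,0,1,0,0,0,0],[1,0,1,0,0,0,0],[1,0,0,0,0,0,0],[1,0,0,0,0,0,0]])

```text
time: 11.35
tool_pos: [0.5289, 0.2268, 0.0969]
tool_rot: [0.67, -0.669, 0.227, -0.228]
contact_force: [-1.4, -0.3, 3.0]
gripper_width: 0.27
```

>>> apply_moves(moves=[[1,0,1,0,0,0,0],[1,0,1,0,0,0,0],[1,0,0,0,0,0,0],[1,0,0,0,0,0,0]])

```text
time: 11.75
tool_pos: [0.5292, 0.2269, 0.0954]
tool_rot: [0.67, -0.669, 0.227, -0.228]
contact_force: [-1.6, 0.0, 5.6]
gripper_width: 0.272
```

>>> apply_moves(moves=[[1,0,1,0,0,0,0],[1,0,1,0,0,0,0],[1,0,0,0,0,0,0],[1,0,0,0,0,0,0]])

```text
time: 12.15
tool_pos: [0.5294, 0.227, 0.094]
tool_rot: [0.67, -0.669, 0.227, -0.228]
contact_force: [-1.3, -0.5, 8.5]
gripper_width: 0.271
```

>>> apply_moves(moves=[[1,0,1,0,0,0,0],[1,0,0,0,0,0,0],[1,0,0,0,0,0,0]])

```text
time: 12.45
tool_pos: [0.5295, 0.227, 0.0932]
tool_rot: [0.67, -0.669, 0.227, -0.228]
contact_force: [-2.1, -0.9, 8.8]
gripper_width: 0.269
```

>>> apply_moves(moves=[[1,0,1,0,0,0,0],[1,0,0.7,0,0,0,0],[1,0,0,0,0,0,0],[1,0,0,0,0,0,0]])

```text
time: 12.85
tool_pos: [0.5297, 0.2271, 0.092]
tool_rot: [0.67, -0.669, 0.227, -0.228]
contact_force: [-2.0, -0.8, 10.6]
gripper_width: 0.274
```

Run:
```python
from h import *
im,T,M=wrist();F=[]
for i in range(1): F.append(manip.state()["contact_force"][2])
sd=manip.grab_frame("side");F.append(manip.state()["contact_force"][2]);cv2.imwrite("pics/sd6.png",sd);cv2.imwrite("pics/w6.png",im);print(F,M[2,3],manip.state()["time"])
```

```text
[np.float64(10.300309108477725), np.float64(10.189219572283584)] 0.09196026123287324 12.95
```

>>> apply_moves(moves=[[1,0,0.7,0,0,0,0],[1,0,0.5,0,0,0,0],[1,0,0,0,0,0,0],[1,0,0,0,0,0,0]])

```text
time: 13.35
tool_pos: [0.5299, 0.2272, 0.0912]
tool_rot: [0.67, -0.669, 0.227, -0.229]
contact_force: [-3.5, -2.0, 12.6]
gripper_width: 0.272
```

Run:
```python
from h import *
im=manip.grab_frame("side");s=manip.state();cv2.imwrite("pics/sd7.png",im);print(s["contact_force"],s["tool_pos"])
a=cv2.imread("pics/sd5.png");cv2.imwrite("pics/rod.png",np.vstack([crop(a,230,110,100,36,7),crop(im,230,110,100,36,7)]))
```

```text
[-2.52024563 -0.63231833 12.08954775] [0.52994383 0.22716835 0.09120819]
```

View pics/rod.png

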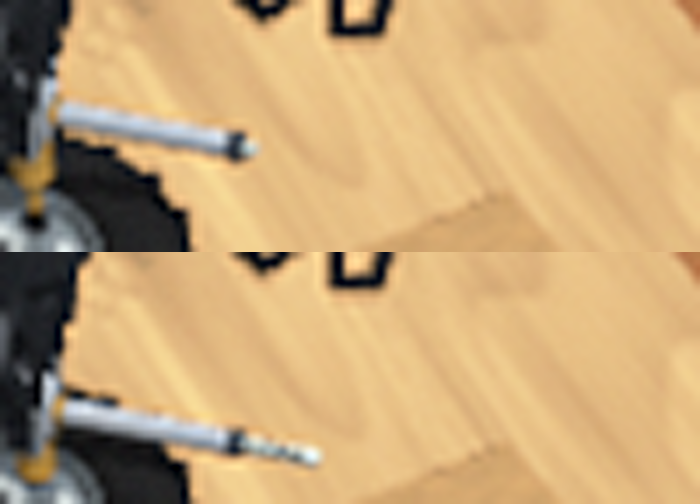

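>>> apply_moves(moves=[[1,0,0.6,0,0,0,0],[1,0,0,0,0,0,0],[1,0,0,0,0,0,0]])

```text
time: 13.7
tool_pos: [0.5301, 0.2272, 0.0909]
tool_rot: [0.67, -0.669, 0.227, -0.229]
contact_force: [-2.9, -1.4, 12.9]
gripper_width: 0.274
```

Run:
```python
from h import *
im=manip.grab_frame("side");s=manip.state();cv2.imwrite("pics/sd8.png",im);print(s["contact_force"],s["tool_pos"],s["time"])
```

```text
[-3.30216727 -0.96844875 13.55900318] [0.53005014 0.22718472 0.0908871 ] 13.75
```

>>> apply_moves(moves=[[1,0,-1,0,0,0,0],[1,0,-2,0,0,0,0],[1,0,-2,0,0,0,0],[1,0,-3,0,0,0,0],[1,0,-4,0,0,0,0],[1,0,-5,0,0,0,0],[1,0,-6,0,0,0,0],[1,0,-8,0,0,0,0],[1,0,-10,0,0,0,0],[1,0,-12,0,0,0,0],[1,0,-12,0,0,0,0],[1,0,-10,0,0,0,0],[1,0,-6,0,0,0,0],[1,0,-3,0,0,0,0],[1,0,-1,0,0,0,0],[1,0,0,0,0,0,0]])

```text
time: 15.35
tool_pos: [0.5283, 0.2266, 0.1725]
tool_rot: [-0.669, 0.67, -0.228, 0.227]
contact_force: [1.1, 0.1, -1.5]
gripper_width: 0.268
```

>>> apply_moves(moves=[[1,3,0,-6,0,0,0],[1,7,0,-12,0,0,0],[1,10,0,-17,0,0,0],[1,12,0,-20,0,0,0],[1,13,0,-22,0,0,0],[1,13,0,-22,0,0,0],[1,13,0,-22,0,0,0],[1,13,0,-22,0,0,0],[1,13,0,-22,0,0,0],[1,13,0,-22,0,0,0],[1,13,0,-22,0,0,0],[1,13,0,-22,0,0,0],[1,12,0,-22,0,0,0],[1,12,0,-22,0,0,0],[1,12,0,-20,0,0,0],[1,10,0,-17,0,0,0],[1,7,0,-12,0,0,0],[1,4,0,-7,0,0,0],[1,2,0,-4,0,0,0],[1,0,0,0,0,0,0]])

```text
time: 17.35
tool_pos: [0.4786, -0.1578, 0.1727]
tool_rot: [0.669, -0.669, 0.228, -0.228]
contact_force: [-0.4, 0.6, -1.4]
gripper_width: 0.273
```

Run:
```python
from h import *
np.set_printoptions(precision=4,suppress=True)
im,T,M=wrist();np.save("w9.npy",T);np.save("w9M.npy",M);cv2.imwrite("pics/w9.png",im)
sd=manip.grab_frame("side");cv2.imwrite("pics/sd9.png",sd)
g=np.load("grip.npy");M,s=pose();print(M,s["time"],s["contact_force"],s["ft_torque"])
print("to grip pose, tool mm",1000*M[:3,:3].T@(g[:3,3]-M[:3,3]),R.from_matrix(M[:3,:3].T@g[:3,:3]).as_rotvec(degrees=True))
a=cv2.imread("pics/w3.png")
cv2.imwrite("pics/v9.png",np.hstack([crop(a,200,200,120,130,2.5)[:325],crop(im,200,200,120,130,2.5)[:325],crop(sd,235,150,65,109,3)[:325]]))
```

```text
[[ 0.793  -0.0001  0.6092  0.4788]
 [-0.6092  0.0004  0.793  -0.1572]
 [-0.0003 -1.      0.0002  0.1727]
 [ 0.      0.      0.      1.    ]] 17.45 [-0.7149  0.6481 -1.6127] [ 0.061   0.0799 -0.0316]
to grip pose, tool mm [  2.0841 113.3234  -0.4658] [-0.0085  0.032  -0.0243]
```

View pics/v9.png

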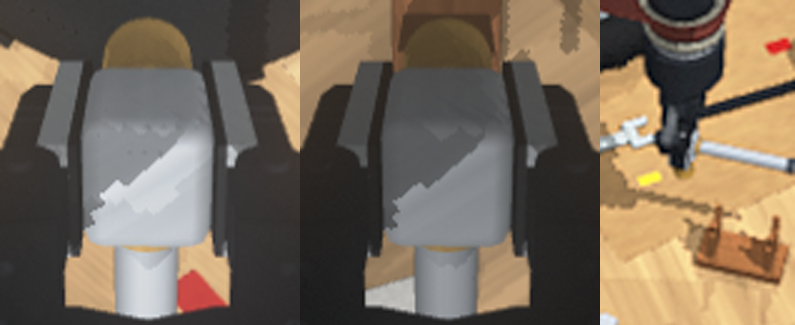

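>>> apply_moves(moves=[[1,1,3,-0.3,0,0,0],[1,1,8,-0.2,0,0,0],[1,0,15,0,0,0,0],[1,0,18,0,0,0,0],[1,0,18,0,0,0,0],[1,0,14,0,0,0,0],[1,0,9,0,0,0,0],[1,0,5,0,0,0,0],[1,0,3,0,0,0,0],[1,0,2,0,0,0,0],[1,0,0,0,0,0,0],[1,0,0,0,0,0,0]])

```text
time: 18.65
tool_pos: [0.4805, -0.1595, 0.0784]
tool_rot: [-0.669, 0.67, -0.227, 0.228]
contact_force: [0.3, -0.9, -1.5]
gripper_width: 0.27
```

Run:
```python
from h import *
np.set_printoptions(precision=4,suppress=True)
g=np.load("grip.npy");M,s=pose();print("to grip pose, tool mm",1000*M[:3,:3].T@(g[:3,3]-M[:3,3]),s["contact_force"],s["ft_torque"])
```

```text
to grip pose, tool mm [-0.7062 19.009   0.3732] [ 0.2694 -0.8926 -1.5381] [0.094  0.0623 0.0507]
```

>>> apply_moves(moves=[[1,-0.5,3,0.3,0,0,0],[1,0,4,0,0,0,0],[1,0,4,0,0,0,0],[1,0,3,0,0,0,0],[1,0,2,0,0,0,0],[1,0,1,0,0,0,0],[1,0,0,0,0,0,0],[1,0,0,0,0,0,0]])

```text
time: 19.45
tool_pos: [0.48, -0.1588, 0.0609]
tool_rot: [-0.669, 0.669, -0.228, 0.228]
contact_force: [1.3, -1.1, -1.2]
gripper_width: 0.271
```

Run:
```python
from h import *
np.set_printoptions(precision=4,suppress=True)
g=np.load("grip.npy");sd=manip.grab_frame("side");cv2.imwrite("pics/sd10.png",sd)
sc=manip.grab_frame("scene");M,s=pose();print("to grip pose, tool mm",1000*M[:3,:3].T@(g[:3,3]-M[:3,3]),s["contact_force"],s["ft_torque"])
cv2.imwrite("pics/v10.png",np.hstack([crop(sd,245,195,80,60,5),crop(sc,180,150,80,60,5)]))
```

```text
to grip pose, tool mm [0.1172 1.5981 0.142 ] [-0.1924  0.3099 -1.9221] [-0.0241  0.0456 -0.0102]
```

View pics/v10.png

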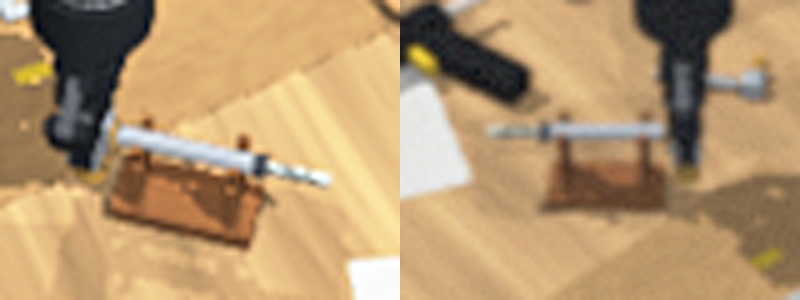

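>>> apply_moves(moves=[[1,0,0.6,0,0,0,0],[1,0,0.5,0,0,0,0],[1,0,0.5,0,0,0,0],[1,0,0,0,0,0,0],[1,0,0,0,0,0,0]])

```text
time: 20.05
tool_pos: [0.48, -0.1588, 0.0594]
tool_rot: [-0.669, 0.669, -0.228, 0.228]
contact_force: [-1.0, 0.6, 1.0]
gripper_width: 0.274
```

>>> apply_moves(moves=[[0.42,0,0,0,0,0,0],[0.36,0,0,0,0,0,0],[0.3,0,0,0,0,0,0],[0.2,0,0,0,0,0,0],[0,0,0,0,0,0,0],[-0.3,0,0,0,0,0,0],[-0.6,0,0,0,0,0,0],[-0.6,0,0,0,0,0,0],[-0.6,0,-3,0,0,0,0],[-0.6,0,-8,0,0,0,0],[-0.6,0,-15,0,0,0,0],[-0.6,0,-25,0,0,0,0],[-0.6,0,-30,0,0,0,0],[-0.6,0,-30,0,0,0,0],[-0.6,0,-25,0,0,0,0],[-0.6,0,-10,0,0,0,0],[-0.6,0,0,0,0,0,0],[-0.6,0,0,0,0,0,0]])

```text
time: 21.85
tool_pos: [0.4794, -0.1586, 0.2044]
tool_rot: [0.669, -0.669, 0.228, -0.227]
contact_force: [-0.6, 0.1, -0.5]
gripper_width: 0.8
```

Run:
```python
from h import *
im,T,M=wrist();np.save("w11.npy",T);cv2.imwrite("pics/w11.png",im)
sd=manip.grab_frame("side")
s=manip.state();print(s["time"],s["contact_force"],s["tool_pos"])
cv2.imwrite("pics/v11.png",np.hstack([crop(im,160,130,160,200,2.5),crop(sd,245,195,80,100,5)]))
```

```text
21.95 [-0.38239524 -0.72407803 -0.41139933] [ 0.47896184 -0.1583265   0.20327263]
```

View pics/v11.png

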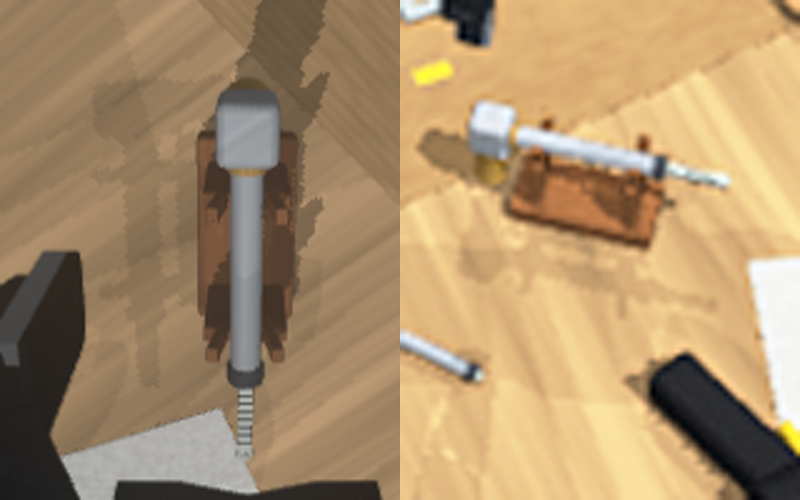

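Run:
```python
from h import *
T=np.load("w11.npy");f=lambda u,v:ray("wrist",(u/2.5+160,v/2.5+130),.06,T)
print("rod mm",1000*np.linalg.norm(f(245,386)-f(243,457)))
print(manip.job_done())
```

```text
rod mm 37.51366334815709
the job is handed in; nothing more can be done
None
```

The job is done and handed in at about 22 s of the 56 s allowed. I gripped the gauge across its head flats, pressed it squarely onto the valve, lifted it off and laid it back in the notches of its rest.

- **Press:** the force levelled off at about 15 N, under the 20 N limit. Near the end it rose at about 4 N/mm instead of about 1.5 N/mm. That means the pin had reached its stop, so I took the valve as fully open. There is no direct reading of the pin itself.
- **Rod:** it stands out about 37 mm, measured roughly in the last wrist picture. That is inside the 31–38 mm range.
- **Grip:** the pictures before and after pressing look the same, so the gauge did not slip in the jaws.
- **Gauge in its rest:** before release the force and position matched those at pick-up. The last wrist and side pictures show the barrel in both notches and the collar outside, with the gripper well clear above.
- **Other things on the table:** I met no unexpected contact forces and saw nothing moved. I did not check each item one by one.

No check failed. The only disagreements were in early position estimates: the head was about 5 mm off to the side at first, which I corrected before gripping. The chuck's centre also differed by 1–2 mm between views, which I settled with a close look before going down onto the valve.

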